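# Park a stand magnifier with a loose, top-heavy post

### The arm

A 6-joint arm with a two-finger parallel gripper is mounted at the origin on the work surface. World frame = base frame: x ahead of the robot, y to its left, z up, the work surface at z = 0. Lengths are in m, angles in degrees, forces in N, time in s.
With the tool pointing down it reaches from about 0.2 to 0.875 m from the base axis. Payload 3.4 kg.
Tool frame: the origin (TCP) lies midway between the tips of the shut fingers; the grasp point (between the pads) lies 19 mm behind it; z points along the fingers, y is the line along which they close (so a half turn about z gives the same grasp; the last joint's range is limited). The gripper opens to 94 mm and grips with 3 to 60 N. Pads are 16 mm wide; open, the fingers measure 119 mm over their backs; the gripper's body (75 mm by 177 mm) begins 78 mm behind the grasp point.
Start: joints at [-75.974, 15.808, 86.224, -0, 77.962, -6.933], TCP at [0.206, -0.537, 0.205] pointing down, gripper open.
Joint ranges: [-165.64, 165.64], [-43.16, 119.46], [12.63, 154.43], [-67.54, 247.53], [6.08, 155.33], [-154.97, 154.97]. Speed limits (degrees/s): [147.25, 147.25, 180, 180, 180, 180].

### API

Orientations are given as a 3x3 rotation matrix whose columns are the frame's x, y, z axes.
In Python, from plant import robot, imaging gives the robot as it stands.
- The arm moves only by the shell command python3 -m jog 'ROWS' [OPENING] [FORCE]. ROWS is JSON, a list of rows, each a list of 6 numbers: the shift along the tool's x, y, z in mm, then the turn, a rotation vector about the tool's x, y, z in rad. A call has 1 to 10 rows; each row is the pose to reach, as a shift and turn from the pose commanded when the call began, along the tool's axes at that moment; what a row does not reach only later rows make up. A row lasts 1/12 s, in which the tool goes at most 41.7 mm and 7.16 degrees, less where a joint would pass 70% of its speed; a pose out of reach is approached as far as the arm can. A call with a gripper value outside its range is refused whole. OPENING is the opening, from 0 (shut) to 1 (fully open), set as the call begins (- or left out, the last holds). The fingers move at their own pace and stop on an object; FORCE is the grip in N (left out, the last holds). Time passes only in rows, so rows that repeat a pose let the fingers close. It gives the time, the measured TCP pose, the force, the opening and the grip force at its end, in the units of the state.
- robot.get_obs(): the state, without advancing time (a new reading comes with each control period).
- imaging.read_camera(name): name is "scene" or "top" or "wrist"; returns a dict with "pixels" (480x640x3 uint8, red, green, blue), "fx", "fy", "cx", "cy" (pixels), "eye" and "rotation" of the camera in the world; the wrist camera has in their place "tool_from_camera" (4x4, takes a point from camera to tool coordinates, whose origin is the TCP and whose axes are the flange's). Camera axes: x right, y down, z forward; pixel columns grow to the right and rows downward; lengths in m; the calibration is good to about 2 mm. A picture is of the moment at which its call begins: read the wrist's pose just before it. There is no depth.
- robot.close_job(): hands the job in; it is judged then, once.
The state is a dict: "time_s": time; "qpos": joint angles; "dq": joint speeds; "effort": joint torques, N m; "eef_pos": TCP position; "ee_rot": TCP orientation; "ft_force": force on the tool from outside, world axes, zero at the start; "torque": the same for the moment, N m; "opening": opening from 0.0 (shut) to 1.0 (fully open); "grasp_force": force on a finger pad.
Only numpy, scipy, OpenCV 4.12 (cv2) and the standard library are available. Lean on these libraries where they do the work, as an engineer would, in place of code of your own. Each camera call takes 0.05 s, during which the arm holds its last target. There are 200 camera calls.

### The job

Pick the stand magnifier up by its grip block, bring its loose, top-heavy post upright off its stop by moving the foot alone (never touch post or lens with the robot), and hold it upright clear of the desk for five seconds so the lens can be looked at. Then, keeping the post upright, carry it to the parking fork, bring the post in between the two prongs from their open end to the middle of the slot, foot in line with the prongs, set the foot down flat on the desk before letting go, and leave it standing there with the post held upright by the fork. Keep the foot about level, do not let the post slam, and leave the bottle, phone and dish alone.

Things in the scene. Friction and masses are not known exactly. Their poses are not given: they have to be found in the camera images.
- magnifier: Foot of the stand magnifier (345 mm high, 0.85 kg in all; foot 0.60): white plate 320 x 90 x 16 mm. Origin under the grip block on the plate's underside; x lengthwise from battery box to post (plate from x -150 to +170 mm), z up. Grey battery box 70 x 80 mm, up to z 61 mm, centred at x -115 mm; hinge of the post at x +135, z 40 mm. It balances near the grip block
- grip (a point): middle of the black rubber grip block (40 mm long in x, 30 mm wide in y, from 16 to 76 mm above the foot's underside), 55 mm above the foot's underside; axes as the foot's. Grip across the 30 mm
- post (a joint): lean of the loose post relative to the foot about the foot's x (rad): 0 square to the foot, positive leans to the foot's -y; it swings sideways only; stops at -0.24 and 0.24; starts at rest on the + stop. Spring to 0: 0.49 N m/rad; damping 0.04 N m s/rad. Rolling the foot some 0.04 to 0.1 rad about its x (or moving it sideways) drives the post off the stop
- lens (a point): centre of the lens, a round glass 98 mm across, 14 mm thick, facing along the foot's x, 260 mm up the 12 mm round steel post from the hinge; z along the post. Post with lens: nominal 0.25 kg (true within 5 per cent), centre of mass 233 mm from the hinge, moment of inertia about the hinge 0.0148 kg m2
- pivot (a point): point on the hinge axis at the foot of the post, 40 mm above the foot's underside, axes as the foot's. The post's weight overturns with 0.57 N m/rad, more than the spring (0.49) holds: over a level foot it falls either way, time constant about 0.7 s
- fork: Grey parking fork, fixed: two level round prongs 10 mm thick at z 190 mm, 42 mm apart clear (15 mm each side of the post). Origin on the desk under the slot's middle; x from open end to column. Prongs run from the 18 mm column at x +80 mm to x -30, then flare out to x -55 mm. Base plate x +60 to +150 mm, 140 mm wide, 14 mm high; all clear below the prongs before it
- slot (a point): where the parked magnifier's hinge (pivot) belongs: middle of the gap between the prongs, 40 mm above the desk; axes as the fork's. Parked, the foot's x lies along the fork's x
- bottle: closed plastic water bottle, 64 mm across, 200 mm high, origin under its centre; not to be disturbed
- phone: phone lying flat, 76 x 155 x 9 mm, origin under its centre; not to be disturbed
- dish: small white bowl, 90 mm across, 30 mm high, origin under its centre; not to be disturbed

How it is judged:
By the outcome, as a careful person would: the job done as asked, in the order asked, and still so for the second after the job is handed in, with the robot touching nothing.
It also fails if it takes over 67 s, if anything falls off the work surface, if the arm or the gripper's body presses on something with over 40 N, if the wrist force passes 120 N, or if a joint passes its speed limit or range.

## Working session

There is one attempt and no reset: what is moved stays moved. The work goes in short steps, Python scripts to look and compute and a shell command to move; the robot and the scene stay as the last step left them, time stands still between calls to the robot, and variables do not carry over. Pictures are saved under pics/ and viewed, at most 10 in all, crops included, and the job is handed in when it is done.

```bash
ls; mkdir -p pics; python3 - <<'E'
from plant import robot, imaging
import cv2,numpy as np
o=robot.get_obs();print(o)
for n in("scene","top"):
    c=imaging.read_camera(n)
    print(n,{k:np.round(v,4).tolist() for k,v in c.items() if k!="pixels"})
    cv2.imwrite(f"pics/{n}0.png",c["pixels"][:,:,::-1]); 
E
```

```text
pics
{'time_s': 0.0, 'qpos': array([-7.59730031e+01,  1.58461789e+01,  8.62923449e+01, -7.48318602e-04,
        7.79633421e+01, -6.93190806e+00]), 'dq': array([ 0.00771924, -0.02730889,  0.01260816, -0.02680396, -0.00533719,
       -0.09520776]), 'effort': array([-4.60703559e-04, -4.04586804e+01, -2.37232393e+01,  7.01517169e-02,
        3.46928439e-02, -1.37398520e-04]), 'eef_pos': array([ 0.20553845, -0.53641026,  0.20463912]), 'ee_rot': array([[ 9.33836290e-01,  3.57700415e-01, -4.43316868e-04],
       [ 3.57700632e-01, -9.33834725e-01,  1.72178409e-03],
       [ 2.01898198e-04, -1.76643919e-03, -9.99998419e-01]]), 'ft_force': array([ 0.41005064,  0.34486612, -0.46104115]), 'torque': array([-0.0220341 ,  0.04133722,  0.00261154]), 'grasp_force': 0.0, 'opening': 1.000825528539167}
scene {'fx': 476.3952, 'fy': 476.3952, 'cx': 325.4794, 'cy': 238.0966, 'eye': [1.2366, 0.8701, 0.8989], 'rotation': [[-0.8044, 0.3405, -0.4869], [0.5941, 0.4647, -0.6565], [0.0027, -0.8174, -0.5761]]}
top {'fx': 529.9624, 'fy': 529.9624, 'cx': 317.267, 'cy': 250.714, 'eye': [0.5612, 0.0432, 1.3169], 'rotation': [[-0.0128, -0.9977, 0.0662], [-0.9998, 0.012, -0.0136], [0.0128, -0.0663, -0.9977]]}
```

View pics/scene0.png

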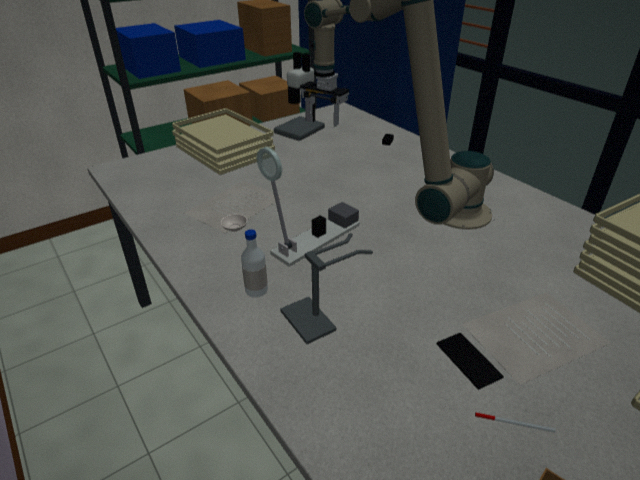

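View pics/top0.png

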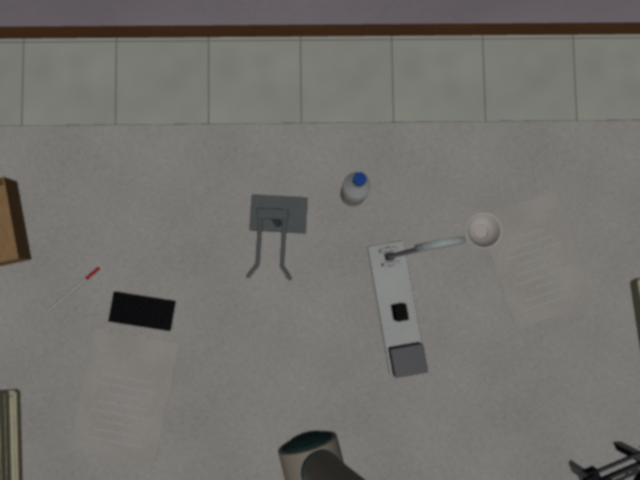

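Both views show everything. In the top image the foot runs from the box at (407,360) to the post at (388,256), leaning right to the lens near (440,243). The fork opens toward the robot at (270,275), with the bottle at (355,188), dish at (484,230) and phone at (142,310).

```bash
cat > geo.py <<'E'
import cv2,numpy as np
from plant import robot,imaging
def ray(c,uv):
    d=np.array([(uv[0]-c["cx"])/c["fx"],(uv[1]-c["cy"])/c["fy"],1.0]); return np.array(c["eye"]),np.array(c["rotation"])@d
def onz(c,uv,z):
    e,d=ray(c,uv); return e+d*(z-e[2])/d[2]
def proj(c,P):
    q=np.array(c["rotation"]).T@(np.array(P)-c["eye"]); return np.array([c["cx"]+c["fx"]*q[0]/q[2],c["cy"]+c["fy"]*q[1]/q[2]])
E
python3 - <<'E'
from geo import *
c=imaging.read_camera("top"); s=imaging.read_camera("scene")
a=c["pixels"];b=s["pixels"]
A=cv2.resize(a[180:390,230:510,::-1],(800,600),interpolation=cv2.INTER_CUBIC)
B=cv2.resize(b[130:340,220:430,::-1],(600,600),interpolation=cv2.INTER_CUBIC)
cv2.imwrite("pics/za.png",cv2.convertScaleAbs(A,alpha=1.5)); cv2.imwrite("pics/zb.png",cv2.convertScaleAbs(B,alpha=1.5))
w=imaging.read_camera("wrist");print(np.round(w["tool_from_camera"],3),w["fx"])
g=a.max(2)
def blobs(m,z,roi,n):
    x0,y0,x1,y1=roi; k=np.zeros_like(m);k[y0:y1,x0:x1]=m[y0:y1,x0:x1]
    cs=cv2.findContours(k.astype(np.uint8),0,1)[0]; t=max(cs,key=cv2.contourArea); r=cv2.minAreaRect(t)
    print(n,r,[onz(c,p,z)[:2].round(4).tolist() for p in cv2.boxPoints(r)],"ctr",onz(c,r[0],z)[:2].round(4))
blobs(g<30,0.076,(370,280,430,340),"grip")
blobs((g<115)&(g>40),0.061,(380,335,435,385),"box")
print(g[300,365:430]);print(g[250,240:300]);print(g[200:240:5,265:320:4]);print(g[340:380:5,385:435:4])
E
```

```text
[[-0.    -0.972 -0.235  0.067]
 [ 1.    -0.    -0.     0.001]
 [ 0.    -0.235  0.972 -0.178]
 [ 0.     0.     0.     1.   ]] 348.1944145482862
grip ((399.2307434082031, 311.6538391113281), (15.100942611694336, 12.355316162109375), 78.69007110595703) [[0.5133, -0.1458], [0.5186, -0.1743], [0.4841, -0.1804], [0.4789, -0.1519]] ctr [ 0.4987 -0.1631]
box ((405.1946716308594, 353.936279296875), (45.705543518066406, 41.4188346862793), 79.99201965332031) [[0.4438, -0.1209], [0.4593, -0.2176], [0.3543, -0.2336], [0.3391, -0.1374]] ctr [ 0.399  -0.1773]
[118 120 120 120 118 119 117 118 118 118 114 109 114 126 132 135 134 134
 135 134 134 134 135 135 134 133 133 134 133 134 133 133 133 133 133 132
 132 132 132 133 133 133 133 133 133 133 132 129 122 116 116 119 120 121
 122 122 124 124 123 121 121 122 123 122 123]
[121 122 122 122 120 119 120 120 120 122 123 124 123 122 119 106  85  72
  72  74  92 111 119 120 121 122 123 123 122 122 122 123 123 123 122 122
 122 122 119 110  92  75  70  71  79  98 115 123 123 122 122 121 121 122
 122 122 123 123 122 121]
[[ 74  74  74  75  73  73  73  73  74  
[... 174 characters left out ...]
4  75  78 122 120 120]
 [ 72  71  48  44  58  65  73  74  74  74  81 121 121 121]
 [ 72  73  70  48  58  68  73  74  75  75  81 122 123 119]
 [ 81  78  74  73  69  67  75  73  73  74  86 123 121 119]
 [123 122 121 122  90  83 122 122 120 120 118 123 122 122]]
[[125 133 132 131 132 132 133 131 126 114 120 120 119]
 [116 126 109  91  63  44  47  56  67  74 120 121 119]
 [107  53  73  77  77  77  78  78  76  76 114 120 121]
 [112  80  76  78  79  78  79  77  78  77  97 121 120]
 [117 108  71  78  78  79  79  77  77  77  81 121 122]
 [119 114  61  78  79  78  78  79  78  78  77 118 121]
 [121 105  51  79  79  79  79  77  78  78  79 118 121]
 [122 119  86  79  81  82  92 107 113 119 121 119 119]]
```

View pics/za.png

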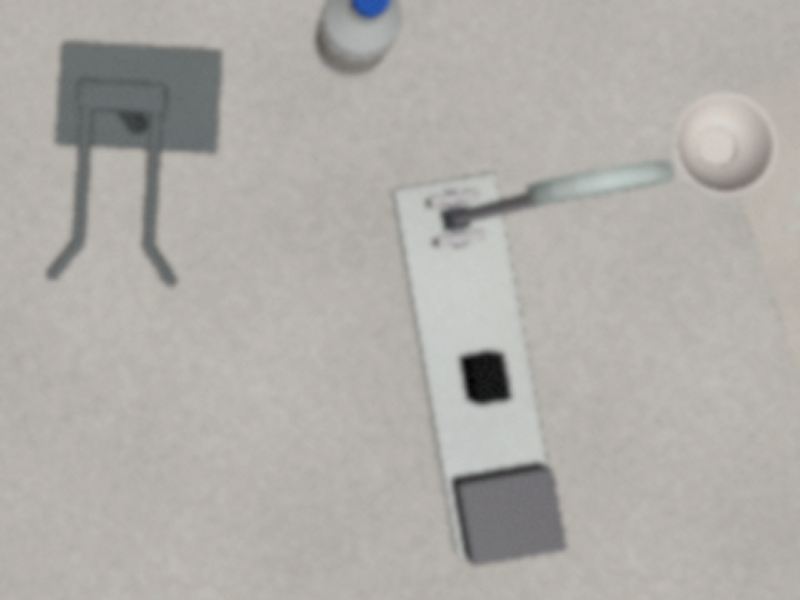

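View pics/zb.png

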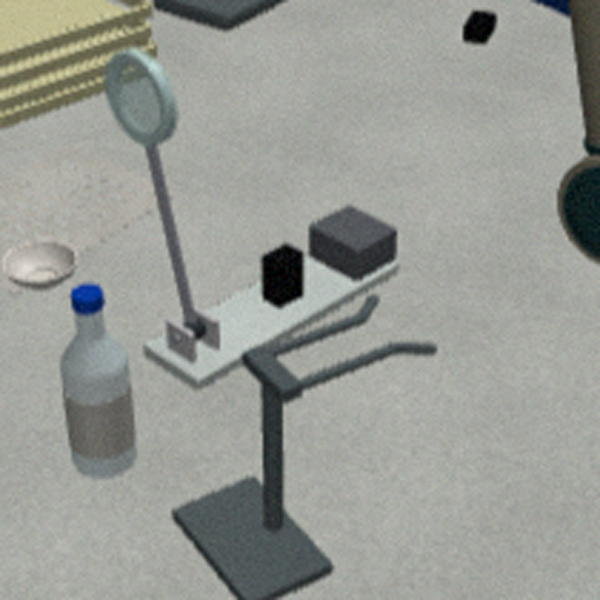

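```bash
python3 - <<'E'
from geo import *
c=imaging.read_camera("top"); g=cv2.GaussianBlur(c["pixels"].max(2),(3,3),0).astype(float)
Z=lambda x,y:(230+(x+.5)/2.857-.5,180+(y+.5)/2.857-.5)
for n,z,ps in [("plate",.016,[(393,190),(494,174),(460,556)]),("box",.061,[(455,482),(545,466),(565,548),(473,563)]),("base",.014,[(62,42),(221,50),(217,152),(56,144)]),("bottle",.1,[(360,40)]),("dish",.03,[(725,143)]),("tips",.19,[(52,275),(172,282)])]:
    P=np.array([onz(c,Z(*p),z)[:2] for p in ps]); print(n,P.round(4).tolist(),"mean",P.mean(0).round(4))
    if len(P)>2: d=P[0]-P[-1]; print(" yaw of long/side edge deg",np.degrees(np.arctan2(d[1],d[0])), "front", np.degrees(np.arctan2(*(P[1]-P[0])[[0,1]]*[1,-1])))
# fork prongs by row centroid of darkness
def prong(x0,x1,rows):
    L=[]
    for r in rows:
        w=np.clip(115-g[r,x0:x1],0,None); L.append(onz(c,((w*np.arange(x0,x1)).sum()/w.sum(),r),.19)[:2])
    L=np.array(L); k=np.polyfit(L[:,0],L[:,1],1); return k,L
kl,Ll=prong(250,268,range(240,260)); kr,Lr=prong(274,293,range(240,260))
print("prongs",kl,kr,"at x=.55",np.polyval(kl,.55),np.polyval(kr,.55), "xrange",Ll[[0,-1],0])
# plate left edge
E=[]
for r in range(262,365):
    row=g[r,360:400]; i=np.argmax(row>126); E.append(onz(c,(360+i-(row[i]-126)/max(row[i]-row[i-1],1),r),.016)[:2])
E=np.array(E);k=np.polyfit(E[:,0],E[:,1],1);k=np.polyfit(*E[abs(np.polyval(k,E[:,0])-E[:,1])<.004].T,1);print("left edge",k,np.degrees(np.arctan(k[0])))
E
```

```text
plate [[0.6572, -0.0978], [0.6701, -0.1854], [0.3448, -0.1488]] mean [ 0.5574 -0.144 ]
 yaw of long/side edge deg 9.277947580046542 front 8.3248369809356
box [[0.4124, -0.1394], [0.4244, -0.2139], [0.3575, -0.2287], [0.3465, -0.1527]] mean [ 0.3852 -0.1837]
 yaw of long/side edge deg 11.442695135357257 front 9.132380677286674
base [[0.7895, 0.187], [0.781, 0.0492], [0.6921, 0.0537], [0.7006, 0.1925]] mean [0.7408 0.1206]
 yaw of long/side edge deg -3.5943758690992365 front -3.5183846574109756
bottle [[0.7735, -0.0642]] mean [ 0.7735 -0.0642]
dish [[0.6932, -0.3821]] mean [ 0.6932 -0.3821]
tips [[0.5841, 0.1758], [0.5778, 0.0868]] mean [0.581  0.1313]
prongs [-0.06485704  0.19573167] [-0.07115455  0.14772872] at x=.55 0.1600602978862254 0.10859371480162176 xrange [0.66034006 0.61983369]
left edge [ 0.16961139 -0.21102862] 9.62640344696934
```

```bash
cat > to.py <<'E'
# usage: to.py x y z toolyaw_deg [roll about tool x rad] -> row from measured pose
import sys
from geo import *
from scipy.spatial.transform import Rotation as R
o=robot.get_obs(); x,y,z,w=map(float,sys.argv[1:5]); r=float(sys.argv[5]) if len(sys.argv)>5 else 0
T=R.from_euler('z',w,degrees=True)*R.from_euler('x',180,degrees=True)*R.from_euler('x',r)
M=R.from_matrix(o["ee_rot"])
print("t",round(o["time_s"],2),"shift",(M.inv().apply(np.array([x,y,z])-o["eef_pos"])*1000).round(1),"turn",(M.inv()*T).as_rotvec().round(4))
E
python3 to.py .4985 -.168 .2 189.5
```

```text
t 0.3 shift [ 405.4 -239.6    5.3] turn [ 0.0000e+00 -8.0000e-04 -2.9416e+00]
```

```bash
python3 -m jog '[[120,-70,0,0,0,-1.2],[120,-70,0,0,0,-1.2],[120,-70,0,0,0,-1.2],[120,-70,0,0,0,-1.2],[120,-70,0,0,0,-1.2],[120,-70,0,0,0,-1.2],[120,-70,0,0,0,-1.2],[120,-70,0,0,0,-1.2],[120,-70,0,0,0,-1.2],[120,-70,0,0,0,-1.2]]' ; python3 to.py .4985 -.168 .2 189.5
```

```text
time_s: 1.13
eef_pos: [0.2927, -0.4286, 0.2055]
ee_rot: [[-0.001, 1.0, -0.0], [1.0, 0.001, -0.0], [-0.0, -0.0, -1.0]]
ft_force: [-0.0, 0.0, 0.1]
opening: 1.004
grasp_force: 0.0
t 1.13 shift [260.5 205.9   5.5] turn [-0.     0.    -1.736]
```

```bash
python3 -m jog '[[200,120,0,0,0,-1.15],[200,120,0,0,0,-1.15],[200,120,0,0,0,-1.15],[200,120,0,0,0,-1.15],[200,120,0,0,0,-1.15],[200,120,0,0,0,-1.15],[200,120,0,0,0,-1.15],[200,120,0,0,0,-1.15],[200,120,0,0,0,-1.15],[200,120,0,0,0,-1.15]]' ; python3 to.py .4985 -.168 .2 189.5
```

```text
time_s: 1.97
eef_pos: [0.4138, -0.2289, 0.2055]
ee_rot: [[-0.913, 0.408, 0.0], [0.408, 0.913, -0.0], [-0.0, -0.0, -1.0]]
ft_force: [0.5, 0.2, 0.2]
opening: 1.002
grasp_force: 0.0
t 1.97 shift [-52.5  90.1   5.5] turn [-2.00e-04  1.00e-04 -5.86e-01]
```

```bash
python3 -m jog '[[-52,90,5,0,0,-0.586],[-52,90,5,0,0,-0.586],[-52,90,5,0,0,-0.586],[-52,90,5,0,0,-0.586],[-52,90,5,0,0,-0.586],[-52,90,5,0,0,-0.586],[-52,90,5,0,0,-0.586]]' ; python3 - <<'E'
from geo import *
o=robot.get_obs(); c=imaging.read_camera("wrist"); print(o["eef_pos"])
cv2.imwrite("pics/w1.png",cv2.convertScaleAbs(c["pixels"][:,:,::-1],alpha=1.4))
E
```

```text
time_s: 2.55
eef_pos: [0.4982, -0.1687, 0.2004]
ee_rot: [[-0.988, -0.157, -0.0], [-0.157, 0.988, 0.0], [0.0, 0.0, -1.0]]
ft_force: [-0.1, 0.4, 0.4]
opening: 0.998
grasp_force: 0.0
[ 0.49820559 -0.16867097  0.20037219]
```

View pics/w1.png

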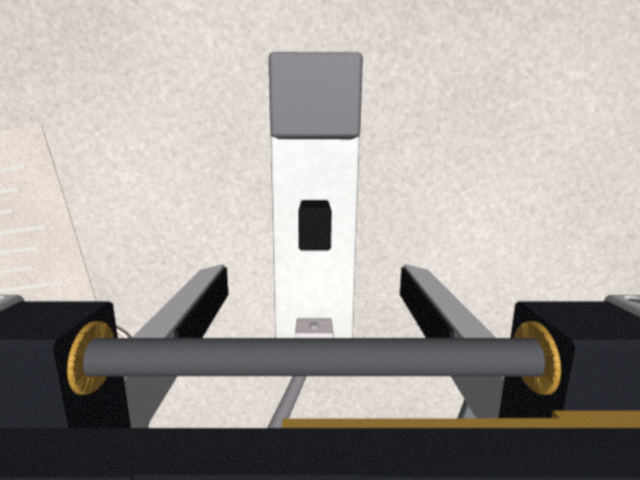

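Block at cols 298–331, rows 200–250 (top face ~208–250), centred between the fingers; foot edges vertical, so yaw is right.

```bash
python3 - <<'E'
from geo import *
o=robot.get_obs(); c=imaging.read_camera("wrist"); T=c["tool_from_camera"]; M=o["ee_rot"]
C=dict(fx=c["fx"],fy=c["fy"],cx=c["cx"],cy=c["cy"],eye=o["eef_pos"]+M@T[:3,3],rotation=M@T[:3,:3])
for n,uv,z in[("top back",(315,208),.076),("top front",(315,250),.076),("left",(298,230),.076),("right",(331,230),.076),("base back",(315,200),.016),("boxL",(270,100),.061),("boxR",(361,100),.061)]:
    P=onz(C,uv,z); print(n,P.round(4),"tool",((M.T@(P-o["eef_pos"]))[:2]*1000).round(1))
E
python3 to.py .4985 -.168 .036 189.5
```

```text
top back [ 0.4766 -0.1725  0.076 ] tool [21.8 -0.2]
top front [ 0.5143 -0.1665  0.076 ] tool [-16.4  -0.2]
left [ 0.4985 -0.1843  0.076 ] tool [  2.1 -15.4]
right [ 0.4938 -0.1553  0.076 ] tool [ 2. 14.]
base back [ 0.4773 -0.1721  0.016 ] tool [21.1  0. ]
boxL [ 0.3927 -0.2249  0.061 ] tool [112.9 -38.8]
boxR [ 0.3804 -0.1478  0.061 ] tool [112.9  39.2]
t 2.65 shift [ -0.6   0.9 164.5] turn [-0.0001  0.0001 -0.0077]
```

```bash
python3 -m jog '[[2,0,40,0,0,0],[2,0,80,0,0,0],[2,0,120,0,0,0],[2,0,145,0,0,0],[2,0,155,0,0,0],[2,0,160,0,0,0],[2,0,164,0,0,0],[2,0,164,0,0,0]]'; python3 -m jog '[[0,0,0,0,0,0],[0,0,0,0,0,0],[0,0,0,0,0,0],[0,0,0,0,0,0],[0,0,0,0,0,0],[0,0,0,0,0,0],[0,0,0,0,0,0],[0,0,0,0,0,0]]' 0 45
```

```text
time_s: 3.32
eef_pos: [0.4972, -0.1697, 0.0373]
ee_rot: [[-0.987, -0.159, 0.002], [-0.159, 0.987, -0.001], [-0.002, -0.001, -1.0]]
ft_force: [-0.2, -1.1, 0.5]
opening: 0.998
grasp_force: 0.0
time_s: 3.98
eef_pos: [0.4963, -0.1692, 0.0365]
ee_rot: [[-0.987, -0.16, 0.0], [-0.16, 0.987, -0.0], [-0.0, -0.0, -1.0]]
ft_force: [-0.3, 0.1, -0.1]
opening: 0.472
grasp_force: 0.0
```

```bash
python3 -m jog '[[0,0,0,0,0,0],[0,0,0,0,0,0],[0,0,0,0,0,0],[0,0,0,0,0,0],[0,0,0,0,0,0]]' 0 45; python3 - <<'E'
from geo import *
np.set_printoptions(linewidth=200)
s=imaging.read_camera("scene");t=imaging.read_camera("top")
o=robot.get_obs();M=o["ee_rot"];fx,fy,fz=-M[:,0],M[:,1],-M[:,2]
piv=o["eef_pos"]-.036*fz+.135*fx+.04*fz
for n,c in(("scene",s),("top",t)):
    for phi in(.24,0): 
        L=piv+.26*(np.cos(phi)*fz-np.sin(phi)*fy);print(n,phi,proj(c,L).round(1))
    p=proj(c,piv+.26*(np.cos(.24)*fz-np.sin(.24)*fy)).astype(int); a=c["pixels"].astype(int)[p[1]-26:p[1]+27,p[0]-30:p[0]+31]
    print((a[...,1]-a[...,0])[::3,::3]); print(a[...,1][::6,::3])
    np.save(n+".npy",c["pixels"])
E
```

```text
time_s: 4.4
eef_pos: [0.4961, -0.1686, 0.0364]
ee_rot: [[-0.987, -0.159, -0.0], [-0.159, 0.987, 0.001], [0.0, 0.001, -1.0]]
ft_force: [0.2, 2.7, 1.4]
opening: 0.318
grasp_force: 45.0
scene 0.24 [268.2 164.2]
scene 0 [282.6 168.8]
[[-1 -5 -2 -3 -2 -2 -2 -2  0  1  0  2  3  1 -1  3  0  1  2  4 -1]
 [-3 -3  1 -1 -1 -2 -4 -2 -2 -7  2  1  3  0  1 -3  4 -1  1  0  4]
 [-3 -4 -3 -4 -3  0 -1 -3 -2 -4 -2  1  0  0 -3 -2 -3  2  2  3  2]
 [-3 -2 -3  0  0  1 -1 -3  4 11  9  0  2  0 -1  4 -1  1 -3  0  0]
 [ 0  1  0 -4 -1 -1 -2  7  6 10 15 13  2  0  0  1  3  2  3 -2  3]
 [-2 -1 -2 -1 -1 -1  1  7  8  6  6 13 18  3  2  1  2  4  0  4  2]
 [-1 -2  1 -4  1 -2  4 11  6  6  5  7 14 10  1 -2  2  4  3  1 -1]
 [ 0 -2  1  2 -4 -4  5  9  7  6  6  6  9 16  4  0  3  0  1  2 -1]
 [ 2 -2  1  0 -5 -1  3  8 10  8  7  7  7 16  7  0  1  1  4  2  1]
 [-1 -1  0  0  1  0  0 13 11  8 11  6 10  8 10  1  1  0 -1  1  2]
 [ 3  0  1  2  1  1  4  9 10  9 10  8 10  9 10  4 -1  2  1  1  1]
 [ 2  0  1 -1  2  2  2  3  9 11  6 11  5 10  9  0 -1  3 -1  1  4]
 [ 2  0  1 -1  2  3  1  3  4  8 10  8  7  7  8  2  1  3 -1  1  4]
 [ 3  2 -2  
[... 2418 characters left out ...]
26]
 [120 123 119 121 120 122 124 120 120 123 122 122 124 122 122 124 126 123 120 126 124]
 [120 121 121 122 122 125 123 120 123 123 121 122 123 124 125 121 123 123 122 122 121]
 [121 122 122 121 123 123 122 122 123 122 122 122 122 122 121 118 114 109 110 124 108]
 [119 122 121 118 113 107 105 109 119 125 131 137 137 136 134 130 126 117 111 117 126]
 [100  82  66  89 101 110 114 114 115 116 114 115 120 121 122 123 122 122 121 120 122]
 [104 113 120 121 122 122 124 120 120 121 121 121 121 120 122 122 121 120 119 121 120]
 [123 122 126 124 121 121 123 124 123 122 122 122 123 121 123 119 120 122 123 121 121]
 [119 124 124 125 123 123 122 123 122 123 125 123 122 121 121 121 121 119 121 121 122]]
```

```bash
python3 - <<'E'
from geo import *
t=np.load("top.npy");s=np.load("scene.npy")
d=lambda a:cv2.GaussianBlur(a[...,1].astype(np.float32)-a[...,0],(5,5),0)
D=d(t);S=d(s)
print("plate",D[270:300,380:392].mean(),t[280,385],"lens",t[240,450])
for n,X,th,b in(("top",D,1.5,(345,200,480,300)),("scene",S,5,(225,110,340,220))):
    k=np.zeros(X.shape,np.uint8);k[b[1]:b[3],b[0]:b[2]]=X[b[1]:b[3],b[0]:b[2]]>th
    N,l,st,ce=cv2.connectedComponentsWithStats(k)
    for i in range(1,N):
        if st[i,4]>15:print(n,st[i],ce[i].round(2))
E
```

```text
plate 1.7572049 [136 138 136] lens [123 130 127]
top [415 236  51  15 426] [440.41 243.1 ]
top [396 243   6   5  20] [399.25 244.65]
top [ 370  246   48   54 1332] [391.24 279.2 ]
scene [308 110  27  22 502] [320.94 119.63]
scene [252 117  11   8  50] [256.54 120.46]
scene [277 117  28  20 311] [293.92 126.55]
scene [257 147  25  34 655] [269.03 163.37]
scene [310 146   6   9  41] [312.83 149.78]
scene [306 167  25  10 134] [318.23 171.9 ]
```

```bash
cat > ctl.py <<'E'
# ctl.py T [x y z footyaw_deg]: measure post lean, filter, propose roll and row for next call of T seconds
import sys,os,json
from geo import *
from scipy.linalg import expm
from scipy.spatial.transform import Rotation as R
I,G,K,C=.0148,.57,.49,.04
ml=.25*.233/I; lam=max(np.roots([I,C,-(G-K)]).real); l2=-min(np.roots([I,C,-(G-K)]).real)
A=np.array([[0,1,0],[(G-K)/I,-C/I,K/I],[0,0,0]]); F="kf.json"   # phi, omega, roll bias
def frame(o):
    M=o["ee_rot"]; f=np.c_[-M[:,0],M[:,1],-M[:,2]]; return f,o["eef_pos"]+f@[.135,0,.004]
def meas(name,phi0):
    o=robot.get_obs(); c=imaging.read_camera(name); f,p=frame(o); a=c["pixels"]
    D=cv2.GaussianBlur(a[...,1].astype(np.float32)-a[...,0],(5,5),0)
    N,l,st,ce=cv2.connectedComponentsWithStats((D>(3.5 if name=="top" else 5)).astype(np.uint8))
    up=np.array([0,0,1.]); e=np.cross(up,f[:,0]); e/=np.linalg.norm(e); n=np.cross(f[:,0],e)
    g=np.linspace(-.4,.4,801); Q=np.array([proj(c,p+.26*(np.cos(q)*n-np.sin(q)*e)) for q in g])
    lo=150
    best=min(((np.hypot(*(Q-ce[i]).T).min()+.02*abs(st[i,4]-(430 if name=="top" else 650))+10*abs(g[np.hypot(*(Q-ce[i]).T).argmin()]-phi0),i) for i in range(1,N) if lo<st[i,4]<1500),default=None)
    if best is None or best[0]>18: return o,None,0,0
    d=np.hypot(*(Q-ce[best[1]]).T); return o,g[d.argmin()],d.min(),st[best[1],4]
def step(s,P,dt,al):
    if dt<=0:return s,P
    E=expm(A*dt); B=np.array([0,K/I*al]); 
    s=E@s+np.r_[(expm(np.block([[A[:2,:2]*dt,B[:,None]*dt],[np.zeros((1,3))]]))[:2,2]),0]
    return s,E@P@E.T+np.diag([1e-5,3e-3,4e-7])*dt
k=json.load(open(F)) if os.path.exists(F) else None
for name in("top","scene"):
    o,z,res,ar=meas(name,k["s"][0] if k else .24); f,p=frame(o); al=np.arcsin(f[2,1]); t=o["time_s"]
    if k is None: s=np.array([z,0,0]);P=np.diag([1e-4,1e-4,9e-6])
    else:
        s,P=np.array(k["s"]),np.array(k["P"]); dt=t-k["t"]; v=(p-np.array(k["p"]))@f[:,1]/max(dt,1e-3) if dt>.06 else 0
        s[1]+=C/I*(al-k["al"])+ml*v; s,P=step(s,P,dt,al); s[1]-=ml*v
        if s[0]-al>.24: s[0]=.24+al;s[1]=min(s[1],0)
        if s[0]-al<-.24: s[0]=-.24+al;s[1]=max(s[1],0)
        pred=s[0]
        if z is not None:
            H=np.array([1,0,0]); g=P@H/(P[0,0]+(3e-5 if name=="top" else 6e-5)); s=s+g*(z-s[0]); P=P-np.outer(g,H@P)
        print(name,"z",z,"pred",round(pred,3),"res",round(res,1),ar)
    k=dict(s=s.tolist(),P=P.tolist(),t=t,p=p.tolist(),al=al)
json.dump(k,open(F,"w"))
s,P=step(s,P,.05,al); T=float(sys.argv[1]); v=0
print("t %.2f phi %.3f om %.3f bias %.4f al %.4f pitch %.3f tcp %s"%(t,*s,al,-f[2,0],o["eef_pos"].round(4)))
M=R.from_matrix(o["ee_rot"])
if len(sys.argv)>2:
    x,y,zz,w=map(float,sys.argv[2:6]); Y=R.from_euler('z',w,degrees=True).as_matrix(); d=np.array([x,y,zz])-o["eef_pos"]
    p1=np.array([x,y,zz])+Y@[.135,0,.004]; v=(p1-p)@f[:,1]/T
    dyaw=w-np.degrees(np.arctan2(f[1,0],f[0,0])); print("shift",(M.inv().apply(d)*1000).round(1),"turn z",round(-np.radians(dyaw),4),"v",round(v,3))
E1=np.exp(lam*T); p0=s[1]+l2*s[0]; q=K/I*(E1-1)/lam
a1=-(E1*(p0-C/I*al)+q*s[2]+ml*v*(E1-1))/(E1*C/I+q-C/I); a1=float(np.clip(a1,-.1,.1))
s[1]+=C/I*(a1-al)+ml*v; tr=[]
for i in range(5): s,P=step(s,P,T/5,a1); tr.append(round(s[0],3))
print("p0 %.3f -> alpha %.4f, turn x by %.4f ; predicted phi"%(p0,a1,al-a1),tr)
E
python3 ctl.py .83
```

```text
scene z 0.22899999999999998 pred 0.241 res 0.8 654
t 4.55 phi 0.235 om 0.058 bias -0.0000 al 0.0009 pitch 0.000 tcp [ 0.4961 -0.1687  0.0364]
p0 1.007 -> alpha -0.0546, turn x by 0.0554 ; predicted phi [np.float64(0.216), np.float64(0.189), np.float64(0.155), np.float64(0.111), np.float64(0.055)]
```

```bash
python3 -m jog '[[0,0,-4,0,0,0],[0,0,-10,0,0,0],[0,0,-18,0,0,0],[0,0,-28,0,0,0],[0,0,-37,0,0,0],[0,0,-44,0,0,0],[0,0,-48,0,0,0],[0,0,-50,0,0,0],[0,0,-50,0,0,0]]'; rm kf.json; python3 ctl.py .83
```

```text
time_s: 5.35
eef_pos: [0.4965, -0.1693, 0.0871]
ee_rot: [[-0.987, -0.16, 0.001], [-0.16, 0.987, -0.001], [-0.001, -0.001, -1.0]]
ft_force: [-0.1, -0.1, -8.8]
opening: 0.317
grasp_force: 45.0
scene z 0.22499999999999998 pred 0.24 res 1.1 685
t 5.40 phi 0.232 om 0.056 bias -0.0000 al -0.0002 pitch -0.000 tcp [ 0.4961 -0.1691  0.0866]
p0 0.992 -> alpha -0.0539, turn x by 0.0537 ; predicted phi [np.float64(0.213), np.float64(0.187), np.float64(0.153), np.float64(0.109), np.float64(0.055)]
```

```bash
sed -i 's/    if k is None: s=/    if name=="scene" and z is not None: z+=.012\n&/' ctl.py; python3 -m jog '[[0,0,0,0.054,0,0],[0,0,0,0.054,0,0],[0,0,0,0.054,0,0],[0,0,0,0.054,0,0],[0,0,0,0.054,0,0],[0,0,0,0.054,0,0],[0,0,0,0.054,0,0],[0,0,0,0.054,0,0]]'|tail -2; python3 ctl.py .5
```

```text
opening: 0.315
grasp_force: 45.0
top z -0.24100000000000002 pred 0.061 res 1.1 421
scene z -0.301 pred -0.277 res 3.4 942
t 6.17 phi -0.342 om -1.142 bias -0.0286 al -0.0541 pitch -0.000 tcp [ 0.4964 -0.1694  0.0865]
p0 -2.523 -> alpha 0.1000, turn x by -0.1541 ; predicted phi [np.float64(-0.404), np.float64(-0.449), np.float64(-0.485), np.float64(-0.514), np.float64(-0.54)]
```

```bash
python3 -m jog '[[0,0,0,-0.003,0,0],[0,0,0,-0.008,0,0],[0,0,0,-0.015,0,0],[0,0,0,-0.023,0,0],[0,0,0,-0.031,0,0],[0,0,0,-0.039,0,0],[0,0,0,-0.046,0,0],[0,0,0,-0.051,0,0],[0,0,0,-0.054,0,0],[0,0,0,-0.054,0,0]]'|tail -2; rm kf.json; sed -i 's/else .24); f,p/else -.24); f,p/' ctl.py; python3 ctl.py .5
cat > sim.py <<'E'
# sim.py phi om alpha0 [alpha per row ...]: predict, stops included
import sys
from numpy import *
ph,w,a,*rows=map(float,sys.argv[1:]);I,G,K,C=.0148,.57,.49,.04;dt=1/1200;rows=[a,*rows];lag=a
for i in range(1,len(rows)):
    for j in range(100):
        c=rows[i-1]+(rows[i]-rows[i-1])*(j+1)/100; b=lag; lag+=(c-lag)*dt/.03; ad=(lag-b)/dt
        w+=dt*(G*sin(ph)-K*(ph-lag)-C*(w-ad))/I; ph+=w*dt
        if ph-lag>.24: ph=.24+lag; w=min(w,ad)
        if ph-lag<-.24: ph=-.24+lag; w=max(w,ad)
    print(i,round(rows[i],3),"phi %.3f om %.3f p %.3f"%(ph,w,w+4.04*ph))
E
python3 sim.py -.24 0 0 .005 .012 .02 .028 .036 .044 .05 .054 .056 .056
```

```text
opening: 0.318
grasp_force: 45.0
scene z -0.249 pred -0.225 res 3.4 939
t 7.10 phi -0.245 om -0.115 bias -0.0001 al -0.0000 pitch 0.000 tcp [ 0.4962 -0.1693  0.0864]
p0 -1.104 -> alpha 0.0825, turn x by -0.0825 ; predicted phi [np.float64(-0.229), np.float64(-0.203), np.float64(-0.17), np.float64(-0.128), np.float64(-0.078)]Traceback (most recent call last):
  File "sim.py", line 10, in <module>
    if ph-lag<-.24: ph=-.24+lag; w=max(w,ad)
                                   ~~~^^^^^^
    return _wrapreduction(a, np.maximum, 'max', axis, None, out,
                          keepdims=keepdims, initial=initial, where=where)
    return reduction(axis=axis, out=out, **passkwargs)
    return umr_maximum(a, axis, None, out, keepdims, initial, where)
TypeError: 'float' object cannot be interpreted as an integer
```

```bash
sed -i 's/^from numpy import \*/from math import sin/' sim.py; for r in ".005 .012 .02 .028 .036 .044 .05 .054 .056 .056" ".005 .012 .02 .028 .036 .044 .05 .05 .05 .05"; do python3 sim.py -.24 0 0 $r; done
```

```text
1 0.005 phi -0.237 om 0.056 p -0.900
2 0.012 phi -0.230 om 0.082 p -0.848
3 0.02 phi -0.223 om 0.095 p -0.805
4 0.028 phi -0.215 om 0.096 p -0.772
5 0.036 phi -0.207 om 0.096 p -0.739
6 0.044 phi -0.198 om 0.111 p -0.690
7 0.05 phi -0.188 om 0.141 p -0.618
8 0.054 phi -0.175 om 0.178 p -0.527
9 0.056 phi -0.158 om 0.217 p -0.421
10 0.056 phi -0.138 om 0.255 p -0.304
1 0.005 phi -0.237 om 0.056 p -0.900
2 0.012 phi -0.230 om 0.082 p -0.848
3 0.02 phi -0.223 om 0.095 p -0.805
4 0.028 phi -0.215 om 0.096 p -0.772
5 0.036 phi -0.207 om 0.096 p -0.739
6 0.044 phi -0.198 om 0.111 p -0.690
7 0.05 phi -0.188 om 0.141 p -0.618
8 0.05 phi -0.175 om 0.169 p -0.538
9 0.05 phi -0.160 om 0.193 p -0.453
10 0.05 phi -0.143 om 0.218 p -0.358
```

```bash
sed -i 's/    d=np.hypot(\*(Q-ce\[best\[1\]\]).T); return/    d=np.hypot(*(Q-ce[best[1]]).T)\n    if d.min()>2.5: return o,None,d.min(),0\n    return/' ctl.py; python3 -m jog '[[0,0,0,0.036,0,0],[0,0,0,0.036,0,0],[0,0,0,0.036,0,0],[0,0,0,0.036,0,0]]'|tail -1; python3 ctl.py .333
```

```text
grasp_force: 45.0
top z 0.010000000000000009 pred -0.044 res 1.0 396
scene z None pred 0.02 res 8.9 0
t 8.47 phi 0.032 om 0.235 bias 0.0004 al 0.0204 pitch -0.000 tcp [ 0.4963 -0.1691  0.0865]
p0 0.364 -> alpha -0.0316, turn x by 0.0520 ; predicted phi [np.float64(0.036), np.float64(0.036), np.float64(0.032), np.float64(0.026), np.float64(0.017)]
```

```bash
python3 -m jog '[[0,0,0,0.052,0,0],[0,0,0,0.052,0,0],[0,0,0,0.052,0,0],[0,0,0,0.052,0,0]]'|tail -1; python3 ctl.py .333
```

```text
grasp_force: 45.0
top z 0.04099999999999998 pred -0.008 res 1.0 386
scene z None pred 0.032 res 0 0
t 8.90 phi 0.026 om -0.136 bias 0.0047 al -0.0315 pitch -0.000 tcp [ 0.4964 -0.1693  0.0865]
p0 -0.030 -> alpha -0.0097, turn x by -0.0218 ; predicted phi [np.float64(0.021), np.float64(0.017), np.float64(0.013), np.float64(0.01), np.float64(0.006)]
```

```bash
python3 - <<'E'
s=open("ctl.py").read()
s=s.replace("s[1]+=C/I*(al-k[\"al\"])+ml*v; s,P=step(s,P,dt,al); s[1]-=ml*v","s[1]+=ml*v; d0=min(.07,dt); s,P=step(s,P,d0,k['al']); s[1]+=C/I*(al-k['al']); s,P=step(s,P,dt-d0,al); s[1]-=ml*v")
s=s.replace("E1=np.exp(lam*T);","s,P=step(s,P,.07,al); T-=.07; E1=np.exp(lam*T);")
open("ctl.py","w").write(s)
E
python3 -m jog '[[0,0,0,-0.022,0,0],[0,0,0,-0.022,0,0],[0,0,0,-0.022,0,0],[0,0,0,-0.022,0,0]]'|tail -1; python3 ctl.py .5
```

```text
grasp_force: 45.0
top z -0.02400000000000002 pred 0.001 res 1.1 400
scene z -0.019000000000000027 pred -0.028 res 1.6 782
t 9.33 phi -0.030 om -0.107 bias 0.0032 al -0.0100 pitch 0.000 tcp [ 0.4962 -0.1693  0.0864]
p0 -0.266 -> alpha 0.0170, turn x by -0.0270 ; predicted phi [np.float64(-0.039), np.float64(-0.037), np.float64(-0.033), np.float64(-0.026), np.float64(-0.017)]
```

```bash
python3 -m jog '[[0,0,0,-0.027,0,0],[0,0,0,-0.027,0,0],[0,0,0,-0.027,0,0],[0,0,0,-0.027,0,0],[0,0,0,-0.027,0,0],[0,0,0,-0.027,0,0]]'|tail -1; python3 ctl.py .5
```

```text
grasp_force: 45.0
top z -0.040000000000000036 pred -0.001 res 1.0 405
scene z -0.025000000000000033 pred -0.034 res 1.6 777
t 9.93 phi -0.026 om 0.099 bias 0.0013 al 0.0168 pitch 0.000 tcp [ 0.4962 -0.169   0.0865]
p0 0.039 -> alpha -0.0007, turn x by 0.0175 ; predicted phi [np.float64(-0.014), np.float64(-0.01), np.float64(-0.007), np.float64(-0.006), np.float64(-0.004)]
```

```bash
python3 -m jog '[[0,0,0,0.0175,0,0],[0,0,0,0.0175,0,0],[0,0,0,0.0175,0,0],[0,0,0,0.0175,0,0],[0,0,0,0.0175,0,0],[0,0,0,0.0175,0,0]]'|tail -1; python3 ctl.py .667
```

```text
grasp_force: 45.0
top z -0.030000000000000027 pred -0.015 res 1.1 404
scene z None pred -0.03 res 0 0
t 10.53 phi -0.032 om -0.034 bias 0.0008 al -0.0006 pitch -0.000 tcp [ 0.4963 -0.1692  0.0865]
p0 -0.179 -> alpha 0.0110, turn x by -0.0117 ; predicted phi [np.float64(-0.034), np.float64(-0.031), np.float64(-0.026), np.float64(-0.02), np.float64(-0.012)]
```

```bash
python3 -m jog '[[0,0,0,-0.013,0,0],[0,0,0,-0.013,0,0],[0,0,0,-0.013,0,0],[0,0,0,-0.013,0,0],[0,0,0,-0.013,0,0],[0,0,0,-0.013,0,0],[0,0,0,-0.013,0,0],[0,0,0,-0.013,0,0]]'|tail -1; python3 ctl.py .667
```

```text
grasp_force: 45.0
top z -0.0030000000000000027 pred 0.006 res 1.0 394
scene z None pred 0.002 res 0 0
t 11.30 phi 0.008 om 0.113 bias 0.0006 al 0.0124 pitch -0.000 tcp [ 0.4962 -0.1691  0.0865]
p0 0.191 -> alpha -0.0109, turn x by 0.0233 ; predicted phi [np.float64(0.021), np.float64(0.022), np.float64(0.019), np.float64(0.015), np.float64(0.008)]
```

```bash
sed -i 's/T-=.07;/T+=.1;/' ctl.py; python3 -m jog '[[0,0,0,0.021,0,0],[0,0,0,0.021,0,0],[0,0,0,0.021,0,0],[0,0,0,0.021,0,0],[0,0,0,0.021,0,0],[0,0,0,0.021,0,0],[0,0,0,0.021,0,0],[0,0,0,0.021,0,0]]'|tail -1; python3 ctl.py .833
```

```text
grasp_force: 45.0
top z -0.0010000000000000009 pred 0.004 res 1.1 392
scene z 0.0029999999999999923 pred -0.004 res 1.6 768
t 12.07 phi -0.004 om -0.062 bias 0.0006 al -0.0086 pitch -0.000 tcp [ 0.4963 -0.1692  0.0864]
p0 -0.106 -> alpha 0.0037, turn x by -0.0123 ; predicted phi [np.float64(-0.013), np.float64(-0.013), np.float64(-0.012), np.float64(-0.009), np.float64(-0.004)]
```

```bash
python3 -m jog '[[0,0,0,-0.0123,0,0],[0,0,0,-0.0123,0,0],[0,0,0,-0.0123,0,0],[0,0,0,-0.0123,0,0],[0,0,0,-0.0123,0,0],[0,0,0,-0.0123,0,0],[0,0,0,-0.0123,0,0],[0,0,0,-0.0123,0,0],[0,0,0,-0.0123,0,0],[0,0,0,-0.0123,0,0]]'|tail -1; python3 ctl.py .833
```

```text
grasp_force: 45.0
top z -0.030000000000000027 pred 0.003 res 1.0 405
scene z None pred -0.03 res 0 0
t 13.00 phi -0.031 om -0.013 bias -0.0000 al 0.0037 pitch -0.000 tcp [ 0.4963 -0.1691  0.0865]
p0 -0.141 -> alpha 0.0077, turn x by -0.0040 ; predicted phi [np.float64(-0.031), np.float64(-0.028), np.float64(-0.023), np.float64(-0.016), np.float64(-0.008)]
```

```bash
python3 -m jog '[[0,0,0,-0.0055,0,0],[0,0,0,-0.0055,0,0],[0,0,0,-0.0055,0,0],[0,0,0,-0.0055,0,0],[0,0,0,-0.0055,0,0],[0,0,0,-0.0055,0,0],[0,0,0,-0.0055,0,0],[0,0,0,-0.0055,0,0],[0,0,0,-0.0055,0,0]]'|tail -1; python3 ctl.py .833
```

```text
grasp_force: 45.0
top z 0.0 pred -0.004 res 1.0 396
scene z 0.014000000000000002 pred 0.004 res 1.6 769
t 13.85 phi 0.013 om 0.100 bias 0.0001 al 0.0092 pitch -0.000 tcp [ 0.4963 -0.1691  0.0865]
p0 0.189 -> alpha -0.0085, turn x by 0.0177 ; predicted phi [np.float64(0.027), np.float64(0.027), np.float64(0.023), np.float64(0.017), np.float64(0.008)]
```

```bash
python3 -m jog '[[0,0,0,0.0172,0,0],[0,0,0,0.0172,0,0],[0,0,0,0.0172,0,0],[0,0,0,0.0172,0,0],[0,0,0,0.0172,0,0],[0,0,0,0.0172,0,0],[0,0,0,0.0172,0,0],[0,0,0,0.0172,0,0],[0,0,0,0.0172,0,0]]'|tail -1; python3 ctl.py .833 .45 -.162 .086 9.2
```

```text
grasp_force: 45.0
top z -0.013000000000000012 pred 0.008 res 1.0 406
scene z -0.007000000000000017 pred -0.017 res 1.5 774
t 14.70 phi -0.017 om -0.079 bias -0.0001 al -0.0080 pitch 0.000 tcp [ 0.4963 -0.1692  0.0865]
shift [44.5 14.5  0.3] turn z -0.0005 v 0.017
p0 -0.180 -> alpha 0.0057, turn x by -0.0137 ; predicted phi [np.float64(-0.019), np.float64(-0.015), np.float64(-0.009), np.float64(-0.002), np.float64(0.007)]
```

```bash
sed -i 's/    if name=="scene" and z is not None: z+=.012/    if z is not None: z+=.004 if name=="scene" else -.007/; s/,4e-7\])/,2e-6])/' ctl.py; python3 -m jog '[[0,0,0,-0.017,0,0],[0,0,0,-0.017,0,0],[0,0,0,-0.017,0,0],[0,0,0,-0.017,0,0],[0,0,0,-0.017,0,0],[0,0,0,-0.017,0,0],[0,0,0,-0.017,0,0],[0,0,0,-0.017,0,0],[0,0,0,-0.017,0,0]]'|tail -1; python3 ctl.py .667 .45 -.176 .086 9.2
```

```text
grasp_force: 45.0
top z -0.022000000000000013 pred 0.001 res 1.0 402
scene z -0.011000000000000013 pred -0.02 res 1.5 769
t 15.55 phi -0.013 om 0.054 bias -0.0004 al 0.0090 pitch -0.000 tcp [ 0.4962 -0.1691  0.0865]
shift [46.7  0.6  0.5] turn z -0.0003 v 0.001
p0 0.021 -> alpha 0.0005, turn x by 0.0085 ; predicted phi [np.float64(-0.005), np.float64(-0.002), np.float64(-0.001), np.float64(-0.0), np.float64(0.0)]
```

```bash
python3 -m jog '[[0,0,0,0.0085,0,0],[0,0,0,0.0085,0,0],[0,0,0,0.0085,0,0],[0,0,0,0.0085,0,0],[0,0,0,0.0085,0,0],[0,0,0,0.0085,0,0],[0,0,0,0.0085,0,0],[0,0,0,0.0085,0,0],[0,0,0,0.0085,0,0]]'|tail -1; python3 ctl.py .833 .45 -.176 .086 9.2
```

```text
grasp_force: 45.0
top z -0.0019999999999999957 pred -0.009 res 1.0 399
scene z None pred -0.002 res 9.3 0
t 16.40 phi -0.002 om 0.002 bias -0.0003 al 0.0005 pitch -0.000 tcp [ 0.4963 -0.1692  0.0865]
shift [46.8  0.6  0.5] turn z -0.0004 v 0.001
p0 -0.006 -> alpha 0.0005, turn x by 0.0000 ; predicted phi [np.float64(-0.001), np.float64(-0.001), np.float64(-0.0), np.float64(-0.0), np.float64(0.0)]
```

```bash
python3 -m jog '[[4,0,0,0,0,0],[12,0,0,0,0,0],[24,0,0,0,0,0],[37,0,0,0,0,0],[50,0,0,0,0,0],[63,0,0,0,0,0],[76,0,0,0,0,0],[86,0,0,0,0,0],[91,0,0,0,0,0],[92,0,0,0,0,0]]'|tail -1; python3 ctl.py .833 .405 -.14 .086 7
```

```text
grasp_force: 45.0
top z 0.013999999999999964 pred -0.0 res 0.2 407
scene z None pred 0.015 res 4.4 0
t 17.33 phi 0.016 om 0.027 bias 0.0001 al 0.0002 pitch -0.001 tcp [ 0.4049 -0.1841  0.0867]
shift [-7.  43.5  0.7] turn z 0.037 v 0.046
p0 0.103 -> alpha -0.0119, turn x by 0.0122 ; predicted phi [np.float64(0.041), np.float64(0.05), np.float64(0.052), np.float64(0.05), np.float64(0.045)]
```

```bash
python3 -m jog '[[-1,3,0,0.012,0,0.003],[-2,8,0,0.012,0,0.007],[-2,13,0,0.012,0,0.011],[-3,18,0,0.012,0,0.015],[-4,23,0,0.012,0,0.019],[-4,28,0,0.012,0,0.023],[-5,33,0,0.012,0,0.027],[-6,37,0,0.012,0,0.031],[-6,41,0,0.012,0,0.035],[-7,44,0,0.012,0,0.037]]'|tail -1; python3 ctl.py .833 .404 -.09 .087 5
```

```text
grasp_force: 45.0
top z 0.04299999999999999 pred 0.058 res 0.1 398
scene z None pred 0.033 res 5.8 0
t 18.27 phi 0.024 om -0.175 bias -0.0003 al -0.0107 pitch -0.000 tcp [ 0.4052 -0.1383  0.0865]
shift [-4.8 48.  -1.1] turn z 0.0357 v 0.052
p0 -0.112 -> alpha -0.0029, turn x by -0.0078 ; predicted phi [np.float64(0.021), np.float64(0.027), np.float64(0.031), np.float64(0.036), np.float64(0.041)]
```

```bash
python3 -m jog '[[-1,5,0,-0.008,0,0.004],[-1,10,0,-0.008,0,0.007],[-1,14,0,-0.008,0,0.011],[-2,19,0,-0.008,0,0.014],[-2,24,0,-0.008,0,0.018],[-3,29,0,-0.008,0,0.021],[-3,34,0,-0.008,0,0.025],[-4,38,0,-0.008,0,0.029],[-4,43,0,-0.008,0,0.032],[-5,48,-1,-0.008,0,0.036]]'|tail -1; python3 ctl.py .833 .404 -.04 .087 3
```

```text
grasp_force: 45.0
top z 0.054 pred 0.052 res 0.2 388
scene z 0.061 pred 0.047 res 1.4 776
t 19.20 phi 0.049 om -0.074 bias 0.0001 al -0.0021 pitch -0.000 tcp [ 0.4041 -0.0895  0.087 ]
shift [-4.1 49.3 -0.1] turn z 0.0341 v 0.054
p0 0.129 -> alpha -0.0146, turn x by 0.0125 ; predicted phi [np.float64(0.06), np.float64(0.065), np.float64(0.064), np.float64(0.06), np.float64(0.053)]
```

```bash
python3 -m jog '[[0,5,0,0.014,0,0.003],[-1,10,0,0.014,0,0.007],[-1,15,0,0.014,0,0.010],[-2,20,0,0.014,0,0.014],[-2,25,0,0.014,0,0.017],[-2,30,0,0.014,0,0.020],[-3,35,0,0.014,0,0.024],[-3,40,0,0.014,0,0.027],[-4,45,0,0.014,0,0.031],[-4,49,0,0.014,0,0.034]]'|tail -1; python3 ctl.py .833 .403 .01 .087 1
```

```text
grasp_force: 45.0
top z -0.0039999999999999975 pred 0.032 res 0.3 399
scene z -0.00700000000000001 pred -0.02 res 1.3 817
t 20.13 phi -0.030 om -0.303 bias -0.0008 al -0.0165 pitch -0.001 tcp [ 0.4039 -0.0406  0.0868]
shift [-1.7 50.6 -1.1] turn z 0.0355 v 0.055
p0 -0.509 -> alpha 0.0166, turn x by -0.0331 ; predicted phi [np.float64(-0.047), np.float64(-0.037), np.float64(-0.022), np.float64(-0.002), np.float64(0.025)]
```

```bash
python3 -m jog '[[0,5,0,-0.033,0,0.004],[0,10,0,-0.033,0,0.007],[0,15,0,-0.033,0,0.010],[-1,20,0,-0.033,0,0.014],[-1,25,0,-0.033,0,0.017],[-1,30,0,-0.033,0,0.021],[-1,35,0,-0.033,0,0.024],[-1,40,-1,-0.033,0,0.028],[-2,45,-1,-0.033,0,0.031],[-2,51,-1,-0.033,0,0.035]]'|tail -1; python3 ctl.py .833 .4025 .06 .087 -1
```

```text
grasp_force: 45.0
top z 0.02099999999999997 pred 0.033 res 0.3 393
scene z 0.033999999999999975 pred 0.019 res 1.4 837
t 21.07 phi 0.026 om 0.033 bias -0.0008 al 0.0170 pitch -0.001 tcp [0.4033 0.0108 0.0869]
shift [-0.  49.2  0.7] turn z 0.0349 v 0.053
p0 0.190 -> alpha -0.0143, turn x by 0.0313 ; predicted phi [np.float64(0.054), np.float64(0.063), np.float64(0.064), np.float64(0.061), np.float64(0.054)]
```

```bash
python3 -m jog '[[0,5,0,0.031,0,0.003],[0,10,0,0.031,0,0.007],[0,15,0,0.031,0,0.010],[0,20,0,0.031,0,0.014],[0,25,0,0.031,0,0.017],[0,30,0,0.031,0,0.021],[0,34,0,0.031,0,0.024],[0,39,0,0.031,0,0.028],[0,44,1,0.031,0,0.031],[0,49,1,0.031,0,0.035]]'|tail -1; python3 ctl.py .833 .402 .105 .087 -2.5
```

```text
grasp_force: 45.0
top z 0.01999999999999997 pred 0.03 res 0.3 403
scene z 0.018000000000000013 pred 0.006 res 1.4 869
t 22.00 phi -0.002 om -0.245 bias -0.0008 al -0.0142 pitch -0.000 tcp [0.4023 0.0595 0.0865]
shift [ 1.1 45.4 -1.1] turn z 0.0261 v 0.05
p0 -0.313 -> alpha 0.0076, turn x by -0.0218 ; predicted phi [np.float64(-0.014), np.float64(-0.007), np.float64(0.002), np.float64(0.015), np.float64(0.03)]
```

```bash
python3 -m jog '[[0,5,0,-0.022,0,0.003],[0,9,0,-0.022,0,0.005],[0,14,0,-0.022,0,0.008],[0,18,0,-0.022,0,0.010],[1,23,0,-0.022,0,0.013],[1,27,0,-0.022,0,0.016],[1,32,0,-0.022,0,0.018],[1,36,-1,-0.022,0,0.021],[1,41,-1,-0.022,0,0.024],[1,45,-1,-0.022,0,0.026]]'|tail -1; python3 ctl.py .833 .4015 .143 .087 -3.7
```

```text
grasp_force: 45.0
top z 0.022999999999999972 pred 0.038 res 0.3 406
scene z 0.02299999999999996 pred 0.018 res 1.5 905
t 22.93 phi 0.017 om -0.048 bias -0.0012 al 0.0076 pitch -0.001 tcp [0.4023 0.1044 0.087 ]
shift [ 2.5 38.5  0.3] turn z 0.0216 v 0.043
p0 0.039 -> alpha -0.0060, turn x by 0.0136 ; predicted phi [np.float64(0.029), np.float64(0.036), np.float64(0.038), np.float64(0.039), np.float64(0.039)]
```

```bash
python3 -m jog '[[0,5,0,0.0136,0,0.003],[0,10,0,0.0136,0,0.006],[1,15,0,0.0136,0,0.009],[1,20,0,0.0136,0,0.012],[1,25,0,0.0136,0,0.015],[2,30,0,0.0136,0,0.018],[2,34,0,0.0136,0,0.020],[2,37,0,0.0136,0,0.021],[2,38,0,0.0136,0,0.022],[2,38,0,0.0136,0,0.022]]'|tail -1; python3 ctl.py .833 .4015 .143 .087 -3.7
```

```text
grasp_force: 45.0
top z 0.011999999999999962 pred 0.023 res 0.2 410
scene z 0.004 pred 0.002 res 1.5 937
t 23.87 phi -0.006 om -0.177 bias -0.0015 al -0.0072 pitch -0.001 tcp [0.4019 0.1413 0.0872]
shift [0.5 1.7 0.2] turn z 0.0002 v 0.002
p0 -0.242 -> alpha 0.0124, turn x by -0.0196 ; predicted phi [np.float64(-0.03), np.float64(-0.032), np.float64(-0.028), np.float64(-0.02), np.float64(-0.008)]
```

```bash
sed -i 's/a=c\["pixels"\]$/a=c["pixels"]; cv2.imwrite(f"pics\/last_{name}.png",a[:,:,::-1])/' ctl.py; grep -c last_ ctl.py; python3 -m jog '[[0,1,0,-0.0196,0,0],[0,1,0,-0.0196,0,0],[0,2,0,-0.0196,0,0],[0,2,0,-0.0196,0,0],[0,2,0,-0.0196,0,0],[0,2,0,-0.0196,0,0],[0,2,0,-0.0196,0,0],[0,2,0,-0.0196,0,0],[0,2,0,-0.0196,0,0]]'|tail -1; python3 ctl.py .667 .4015 .143 .087 -3.7; python3 - <<'E'
import cv2,numpy as np
a=cv2.imread("pics/last_top.png")[190:340,210:360];b=cv2.imread("pics/last_scene.png")[130:330,230:430]
cv2.imwrite("pics/v1.png",cv2.convertScaleAbs(np.hstack([cv2.resize(a,(400,400),interpolation=2),cv2.resize(b,(400,400),interpolation=2)]),alpha=1.5))
E
```

```text
1
grasp_force: 45.0
top z 0.027999999999999976 pred -0.004 res 0.1 413
scene z 0.033999999999999975 pred 0.034 res 1.4 936
t 24.72 phi 0.041 om 0.142 bias -0.0004 al 0.0126 pitch -0.001 tcp [0.402  0.1433 0.0872]
shift [ 0.5 -0.3  0.2] turn z -0.0002 v -0.0
p0 0.365 -> alpha -0.0184, turn x by 0.0310 ; predicted phi [np.float64(0.057), np.float64(0.055), np.float64(0.047), np.float64(0.034), np.float64(0.018)]
```

View pics/v1.png

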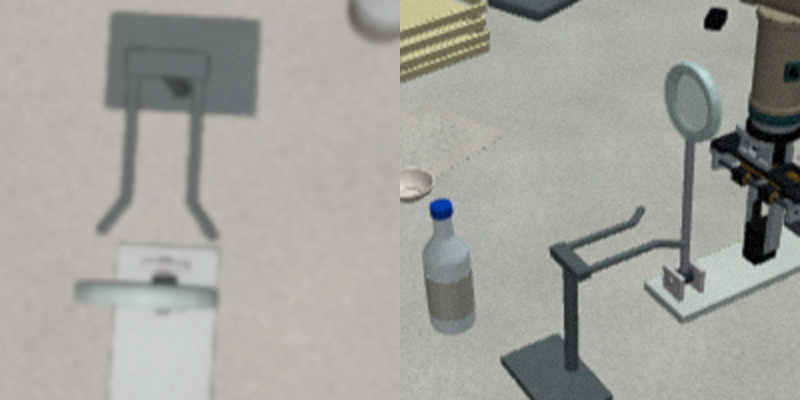

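The fork opens at (100–215,230) in the left crop, with the post (165,275) and the foot on its centre line. The post is upright in the right crop, still outside the prongs.

```bash
python3 -m jog '[[0,0,0,0.030,0,0],[0,0,0,0.030,0,0],[0,0,0,0.030,0,0],[0,0,0,0.030,0,0],[0,0,0,0.030,0,0],[0,0,0,0.030,0,0],[0,0,0,0.030,0,0]]'|tail -1; python3 ctl.py .5 .4015 .143 .087 -3.7
```

```text
grasp_force: 45.0
top z 0.029999999999999978 pred 0.028 res 0.1 404
scene z 0.025999999999999964 pred 0.025 res 1.4 944
t 25.40 phi 0.021 om -0.105 bias -0.0003 al -0.0173 pitch -0.001 tcp [0.402  0.1431 0.0872]
shift [ 0.5 -0.2  0.2] turn z -0.0005 v -0.0
p0 -0.067 -> alpha 0.0016, turn x by -0.0189 ; predicted phi [np.float64(0.006), np.float64(0.003), np.float64(0.001), np.float64(0.0), np.float64(0.0)]
```

```bash
python3 -m jog '[[-3,0,0,-0.0189,0,0],[-10,0,0,-0.0189,0,0],[-20,0,0,-0.0189,0,0],[-30,0,0,-0.0189,0,0],[-37,0,0,-0.0189,0,0],[-40,0,0,-0.0189,0,0]]'|tail -1; python3 ctl.py .833 .5013 .1367 .087 -3.7
```

```text
grasp_force: 45.0
top z 0.010999999999999961 pred 0.013 res 0.8 403
scene z 0.004 pred 0.012 res 1.5 949
t 26.00 phi 0.009 om 0.007 bias -0.0006 al 0.0016 pitch -0.003 tcp [0.4443 0.1407 0.0873]
shift [-57.2  -0.3   0.4] turn z -0.0006 v -0.0
p0 0.050 -> alpha -0.0017, turn x by 0.0034 ; predicted phi [np.float64(0.009), np.float64(0.009), np.float64(0.007), np.float64(0.005), np.float64(0.003)]
```

```bash
python3 -m jog '[[-3,0,0,0.0034,0,0],[-9,0,0,0.0034,0,0],[-17,0,0,0.0034,0,0],[-26,0,0,0.0034,0,0],[-35,0,0,0.0034,0,0],[-43,0,0,0.0034,0,0],[-50,0,0,0.0034,0,0],[-55,0,0,0.0034,0,0],[-57,0,0,0.0034,0,0],[-57,0,0,0.0034,0,0]]'|tail -1; python3 ctl.py .667 .5013 .1367 .060 -3.7; python3 - <<'E'
import cv2,numpy as np
a=cv2.imread("pics/last_top.png")[190:340,210:360];b=cv2.imread("pics/last_scene.png")[130:330,230:430]
cv2.imwrite("pics/v2.png",cv2.convertScaleAbs(np.hstack([cv2.resize(a,(400,400),interpolation=2),cv2.resize(b,(400,400),interpolation=2)]),alpha=1.5))
E
```

```text
grasp_force: 45.0
top z -0.013000000000000005 pred 0.001 res 1.0 482
scene z -0.01700000000000002 pred -0.015 res 1.4 942
t 26.93 phi -0.018 om -0.050 bias -0.0011 al -0.0020 pitch -0.000 tcp [0.4986 0.1369 0.0871]
shift [-2.7  0.  27.1] turn z -0.0003 v 0.0
p0 -0.143 -> alpha 0.0088, turn x by -0.0108 ; predicted phi [np.float64(-0.024), np.float64(-0.022), np.float64(-0.019), np.float64(-0.014), np.float64(-0.007)]
```

View pics/v2.png

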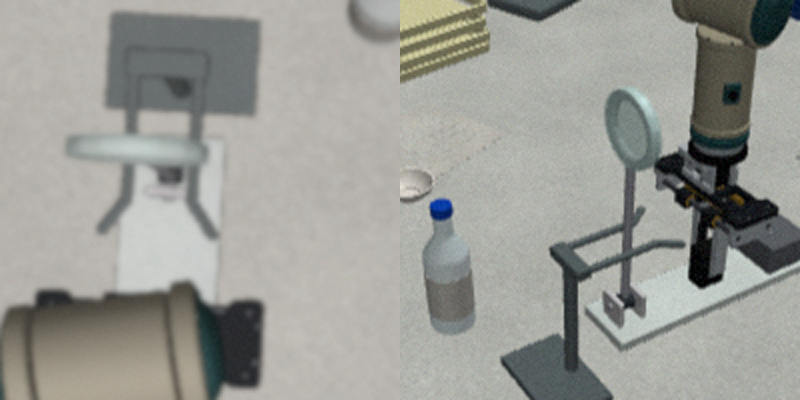

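```bash
python3 -m jog '[[-1,0,2,-0.0108,0,0],[-2,0,6,-0.0108,0,0],[-3,0,11,-0.0108,0,0],[-3,0,16,-0.0108,0,0],[-3,0,21,-0.0108,0,0],[-3,0,25,-0.0108,0,0],[-3,0,27,-0.0108,0,0],[-3,0,27,-0.0108,0,0]]'|tail -1; python3 ctl.py .5 .5013 .1367 .046 -3.7
```

```text
grasp_force: 45.0
top z -0.0029999999999999966 pred -0.008 res 0.9 461
scene z -0.003000000000000006 pred -0.0 res 1.3 901
t 27.70 phi 0.002 om 0.062 bias -0.0010 al 0.0088 pitch -0.000 tcp [0.5015 0.1368 0.0599]
shift [ 0.2 -0.2 13.9] turn z -0.0002 v -0.0
p0 0.095 -> alpha -0.0037, turn x by 0.0125 ; predicted phi [np.float64(0.009), np.float64(0.01), np.float64(0.009), np.float64(0.007), np.float64(0.004)]
```

```bash
python3 -m jog '[[0,0,2,0.0125,0,0],[0,0,6,0.0125,0,0],[0,0,10,0.0125,0,0],[0,0,13,0.0125,0,0],[0,0,14,0.0125,0,0],[0,0,14,0.0125,0,0]]'|tail -1; python3 ctl.py .5 .5013 .1367 .0365 -3.7
```

```text
grasp_force: 45.0
top z 0.002000000000000008 pred 0.001 res 0.9 449
scene z 0.002999999999999999 pred 0.0 res 1.4 886
t 28.30 phi -0.000 om -0.031 bias -0.0009 al -0.0036 pitch -0.000 tcp [0.5017 0.1368 0.046 ]
shift [ 0.4 -0.1  9.5] turn z -0.0003 v -0.0
p0 -0.045 -> alpha 0.0032, turn x by -0.0068 ; predicted phi [np.float64(-0.004), np.float64(-0.004), np.float64(-0.004), np.float64(-0.003), np.float64(-0.001)]
```

```bash
python3 -m jog '[[0,0,2,-0.0038,0,0],[0,0,4,-0.0038,0,0],[0,0,6,-0.0038,0,0],[0,0,7,-0.0038,0,0],[0,0,8,-0.0038,0,0],[0,0,9,-0.0038,0,0],[0,0,9.5,-0.0038,0,0]]'; python3 ctl.py .5 .5013 .1367 .0365 -3.7
```

```text
time_s: 28.93
eef_pos: [0.5018, 0.1368, 0.0366]
ee_rot: [[-0.998, 0.065, 0.001], [0.065, 0.998, 0.0], [-0.001, 0.0, -1.0]]
ft_force: [-0.2, -0.1, -7.8]
opening: 0.316
grasp_force: 45.0
top z -0.007 pred -0.012 res 1.0 435
scene z -0.015000000000000017 pred -0.008 res 1.0 897
t 28.98 phi -0.012 om -0.026 bias -0.0009 al 0.0002 pitch -0.001 tcp [0.5018 0.1368 0.0366]
shift [ 0.5 -0.2  0.1] turn z -0.0002 v -0.0
p0 -0.084 -> alpha 0.0064, turn x by -0.0062 ; predicted phi [np.float64(-0.014), np.float64(-0.014), np.float64(-0.012), np.float64(-0.009), np.float64(-0.005)]
```

```bash
python3 -m jog '[[0,0,0.3,0,0,0],[0,0,0.6,0,0,0],[0,0,0.8,0,0,0],[0,0,0.8,0,0,0],[0,0,0.8,0,0,0]]'|grep -E 'time|pos|ft'
```

```text
time_s: 29.45
eef_pos: [0.502, 0.1368, 0.0364]
ft_force: [-0.7, 0.0, -3.1]
```

```bash
python3 -m jog '[[0,0,0.3,0,0,0],[0,0,0.6,0,0,0],[0,0,0.6,0,0,0],[0,0,0.6,0,0,0]]'|grep -E 'time|pos|rot|ft|grasp'; python3 ctl.py .5
```

```text
time_s: 29.78
eef_pos: [0.502, 0.1368, 0.0364]
ee_rot: [[-0.998, 0.065, 0.002], [0.065, 0.998, 0.0], [-0.002, 0.0, -1.0]]
ft_force: [-2.6, -0.8, 5.6]
grasp_force: 45.0
top z -0.03200000000000002 pred -0.041 res 1.2 427
scene z -0.03700000000000003 pred -0.035 res 0.9 906
t 29.83 phi -0.038 om -0.055 bias -0.0006 al 0.0004 pitch -0.002 tcp [0.502  0.1368 0.0364]
p0 -0.230 -> alpha 0.0158, turn x by -0.0155 ; predicted phi [np.float64(-0.042), np.float64(-0.039), np.float64(-0.033), np.float64(-0.024), np.float64(-0.014)]
```

```bash
python3 -m jog '[[0,0,0,0,0,0],[0,0,0,0,0,0],[0,0,0,0,0,0],[0,0,0,0,0,0],[0,0,0,0,0,0],[0,0,0,0,0,0],[0,0,0,0,0,0],[0,0,0,0,0,0],[0,0,0,0,0,0],[0,0,0,0,0,0]]'|grep ft; python3 -m jog '[[0,0,0,0,0,0],[0,0,0,0,0,0],[0,0,0,0,0,0],[0,0,0,0,0,0],[0,0,0,0,0,0],[0,0,0,0,0,0],[0,0,0,0,0,0],[0,0,0,0,0,0]]' 0.8; rm kf.json; SEED="-.1 0" python3 ctl.py .5
```

```text
ft_force: [-2.4, -0.9, 5.5]
time_s: 31.38
eef_pos: [0.5019, 0.1368, 0.0353]
ee_rot: [[-0.998, 0.065, 0.001], [0.065, 0.998, 0.0], [-0.001, 0.0, -1.0]]
ft_force: [-0.3, 0.4, 0.4]
opening: 0.796
grasp_force: 0.0
raw -0.10500000000000004 1.3804520024858082 403
scene z -0.09600000000000003 pred -0.106 res 1.4 918
t 31.43 phi -0.098 om -0.042 bias 0.0000 al 0.0002 pitch -0.001 tcp [0.5019 0.1368 0.0353]
p0 -0.481 -> alpha 0.0318, turn x by -0.0315 ; predicted phi [np.float64(-0.097), np.float64(-0.087), np.float64(-0.072), np.float64(-0.054), np.float64(-0.031)]
```

```bash
python3 -m jog '[[0,0,-5,0,0,0],[0,0,-15,0,0,0],[0,0,-35,0,0,0],[0,0,-60,0,0,0],[0,0,-85,0,0,0],[0,0,-110,0,0,0],[0,0,-130,0,0,0],[10,0,-140,0,0,0],[30,0,-145,0,0,0],[50,0,-145,0,0,0]]'|grep -E 'time|pos|ft'; python3 -m jog '[[20,0,0,0,0,0],[45,0,0,0,0,0],[70,0,0,0,0,0],[85,0,0,0,0,0],[90,0,0,0,0,0],[90,0,0,0,0,0],[90,0,0,0,0,0]]'|grep -E 'time|pos|ft'; python3 - <<'E'
from geo import *
c={}
for n in("top","scene"): c[n]=imaging.read_camera(n)["pixels"][:,:,::-1]
a=c["top"][180:380,190:390];b=c["scene"][130:330,220:420]
cv2.imwrite("pics/v3.png",cv2.convertScaleAbs(np.hstack([cv2.resize(a,(400,400),interpolation=2),cv2.resize(b,(400,400),interpolation=2)]),alpha=1.5))
E
```

```text
time_s: 32.32
eef_pos: [0.4516, 0.1401, 0.1818]
ft_force: [0.2, 0.0, -0.1]
time_s: 32.9
eef_pos: [0.363, 0.146, 0.1806]
ft_force: [0.1, 0.3, 0.5]
```

View pics/v3.png

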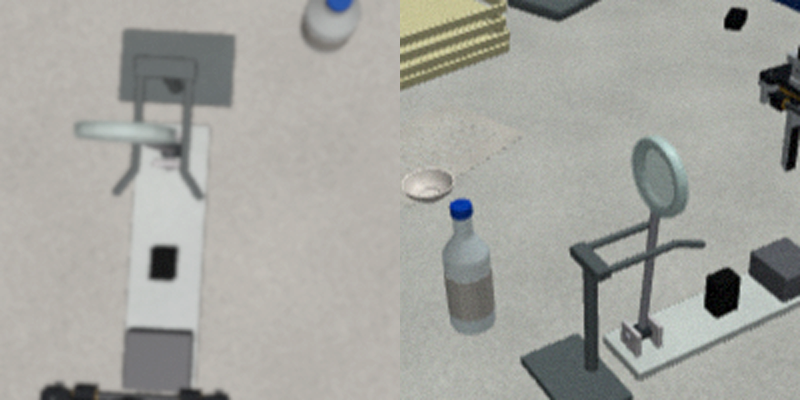

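The foot stands flat in line with the prongs, with the post at (165,145) in the left crop, mid-slot and resting on a prong. The bottle and dish are unmoved and the arm is clear.

```bash
python3 -c "
from plant import robot
print(robot.close_job())"
```

```text
the job is handed in; nothing more can be done
None
```

The magnifier is parked mid-slot, foot flat and in line with the prongs, the post resting on one prong about 0.1 rad (6°) off vertical, and the job is handed in at about 33 s; but the first roll off the stop was too fast and the post hit its other stop at about 1 rad/s, before a gentler second try was held within about 0.04 rad of upright for over 5 s.

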